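Empty the ball mill and hang its pan on the spring scale

ROBOT

A 7-joint arm with a two-finger parallel gripper is mounted at the origin on the work surface. World frame = base frame: x ahead of the robot, y to its left, z up, the work surface at z = 0. Lengths are in m, angles in rad, forces in N, time in s.
With the tool pointing down it reaches from about 0.4 to 0.875 m from the base axis. Payload 19.3 kg.
Tool frame: the origin (TCP) lies midway between the tips of the shut fingers; the grasp point (between the pads) lies 19 mm behind it (ctrl.grip_depth is the distance from the TCP to the grasp point, in m); z points along the fingers, y is the line along which they close (so a half turn about z gives the same grasp; the last joint's range is limited). The gripper opens to 85 mm and grips with 20 to 120 N. Pads are 22 mm wide; open, the fingers measure 114 mm over their backs; the gripper's body (76 mm by 85 mm) begins 54 mm behind the grasp point. The pads swing forward as they close: fully open they stand 13 mm farther back than shut.
Start: joints at [1.104, 0.521, -0.036, 1.599, 0.021, 1.021, -0.113], TCP at [0.242, -0.576, 0.231] pointing down, gripper open.
Joint ranges: [-2.91, 2.91], [-0.3, 2.13], [-1.5, 1.42], [0.17, 2.43], [-1.26, 4.41], [0.16, 1.93], [-2.52, 2.52]. Speed limits (rad/s): [1.89, 1.89, 2.39, 2.39, 3.01, 3.01, 3.01].

INTERFACE

Orientations are given as a 3x3 rotation matrix whose columns are the frame's x, y, z axes.
In Python, from workcell import sensors, capture, calibration, order, ctrl gives the robot as it stands.
- The arm moves only by the shell command python3 -m handwheel 'ROWS' [OPENING] [FORCE]. ROWS is JSON, one flat list of numbers, 4 for each row, row after row: the shift along the tool's x, y, z scaled (see below), then the turn about the tool's z scaled (see below). In form: [x, y, z, spin, x, y, z, spin, ...]. A call has 1 to 8 rows; each row is the pose to reach, as a shift and turn from the pose commanded when the call began, along the tool's axes at that moment; what a row does not reach only later rows make up. The controller multiplies each number of a shift by 250 mm and each number of a turn by 90 degrees. A row lasts 1/10 s, in which the tool goes at most 50 mm and 8.59 degrees, less where a joint would pass 70% of its speed; a pose out of reach is approached as far as the arm can. A call with a number of a shift or a turn outside -1 to 1 is refused whole. A call with a gripper value outside its range is refused whole. OPENING is the gripper's target within -1 to 1 (shut at 1, half-way at 0, fully open at -1), set as the call begins (- or left out, the last holds). The fingers move at their own pace and stop on an object; FORCE is the grip in N (left out, the last holds). Time passes only in rows, so rows that repeat a pose let the fingers close. It gives the time, the measured TCP pose, the force, the opening and the grip force at its end, in the units of the state.
- sensors.get_obs(): the state, without advancing time (a new reading comes with each control period).
- capture(name): name is "scene" or "side" or "wrist"; returns (picture, depth): 480x640x3 uint8, red, green, blue; 480x640 float32, m along the optical axis (not along the pixel's ray), 0 where there is no reading.
- calibration(name): a dict with "K" (3x3 intrinsics, pixels), "cam_to_world" (4x4, takes a point from camera to world coordinates). Camera axes: x right, y down, z forward; pixel columns grow to the right and rows downward; lengths in m; the calibration is good to about 2 mm. A picture is of the moment at which its call begins: read the wrist's pose just before it. calibration takes no time and is no camera call; for the wrist camera it gives the pose at the moment of the call.
- order.job_done(): hands the job in; it is judged then, once.
The state is a dict: "clock": time; "qpos": joint angles; "dq": joint speeds; "joint_torque": joint torques, N m; "position": TCP position; "eef_rot": TCP orientation; "force": force on the tool from outside, world axes, zero at the start; "moment": the same for the moment, N m; "finger_gap": finger opening in m; "gripper_force": force on a finger pad.
Only numpy, scipy, OpenCV 4.12 (cv2) and the standard library are available. Lean on these libraries where they do the work, as an engineer would, in place of code of your own. Each camera call takes 0.05 s, during which the arm holds its last target. There are 200 camera calls.

TASK

Crank the ball mill's drum round until its port faces straight down and all three grinding balls have rolled down the chute into the pan. Then lift the pan by its grip, hang its wire bail on the hook of the spring scale and, still holding the grip, tug gently down so that the hook sinks about 15 mm beyond where the pan's weight alone brings it; hold that for half a second, ease off and let go. The pan must be left hanging still with the balls in it, the port still facing down, and the other things on the bench left alone.

Things in the scene. Friction and masses are not known exactly. Their poses are not given: they have to be found in the camera images.
- drum (a joint): Turn of the mill's drum, rad. 0: port straight up, crank sleeve level with the axis on the drum's far side. Grows as the sleeve goes up, over the top and down on the near (chute) side; at pi the port faces straight down. Starts within 0.4 of 0; stops at -0.5 and 3.8, so turn it up and over. Stiff (0.15 Nm): stays where left.
- hub (a point): Fixed point on the drum's axis at the crank, level with the sleeve's middle, 226 mm above the bench. The mill's axes: y along the drum's axis towards the crank, -x the way the chute runs down to the pan, z up. Clear drum, 108 mm long, 108 mm diameter, near end 64 mm to -y of here, its top 54 mm above here.
- crank_grip (a point): Middle of the crank's black sleeve: a level cylinder 20 mm in diameter, 50 mm long along the drum's axis, spinning freely on its pin, held across its diameter. At drum angle q it lies at hub + 42 mm (cos q along the mill's x, sin q up). The crank arm is 28 mm away on the drum's side; the other end is free.
- port (a point): Middle of the drum's port, on the drum's surface: an opening about 50 mm wide along the drum's whole length, edged with dark strips.
- pan_grip (a point): Centre of the pan's black grip block: 18 mm (pan's x) by 34 mm (pan's y), 40 mm tall, atop the bail, 173 mm above the pan's underside. The pan (0.18 to 0.27 kg, balls 55 g each) stands at the chute's foot, 5 to 13 mm clear of the lip, its x and y within 0.03 rad of the mill's, and can be lifted straight up.
- pan_eye (a point): Underside of the bail's peak, 32 mm below pan_grip, where the hook bears. Below it the arch is open for 85 mm down to the balls and about 100 mm wide.
- pan_in (a point): Point over the middle of the pan's floor, 20 mm above the underside.
- collar (a joint): How far the scale's collar, with its hook, has sunk against its spring, m: 0 unloaded, stop at 0.050. 350 N/m, well damped. The pan with balls hangs at 0.008 to 0.013; the tug should bring it to about 0.025; beyond 0.038 is over-pulled.
- hook_seat (a point): Top of the hook's lowest point, where the bail rests; 233 mm above the bench unloaded. The 8 mm hook bar runs from the collar 100 mm along the scale's -x to here and ends 25 mm farther on in an upturned tip, 24 mm above here. The post stands 100 mm to +x, its top 69 mm above here. The bail goes over the tip from the -x side, pan's y across the bar, then down.
- ball0_center (a point): Centre of a white ceramic grinding ball, 30 mm diameter, at first inside the drum.
- ball1_center (a point): Centre of a white ceramic grinding ball, 30 mm diameter, at first inside the drum.
- ball2_center (a point): Centre of a white ceramic grinding ball, 30 mm diameter, at first inside the drum.
- pan: Open aluminium pan, 110 (x) by 128 (y) mm, 50 mm deep, walls 4 mm; origin at the centre of its underside. Its wire bail, 8 mm thick, is an arch in the y-z plane rising from y = +-62 mm to a peak under the grip.
- scale: Spring column scale: grey base 130 x 140 x 16 mm, steel post 28 mm thick, 302 mm tall, aluminium collar 48 mm wide with the hook; origin under the post, the hook points along its -x.
- brush: Bystander: wooden bench brush, 170 mm, lying; origin at its underside.
- beaker: Bystander: glass beaker, 68 mm wide, 85 mm tall; origin at its underside.
- reagent: Bystander: amber bottle, 72 mm wide, 170 mm tall; origin at its underside.
- jar: Bystander: white jar, 72 mm wide, 100 mm tall; origin at its underside.
- rock: Bystander: rough rock, 95 mm wide, 53 mm tall; origin at its underside.
- mortar: Bystander: white ceramic bowl, 100 mm wide, 60 mm tall; origin at its underside.
Mind the look-alikes: they are no part of the job. Leave any blue or orange look-alike of the pan alone.

How it is judged:
By the outcome, as a careful person would: the job done as asked, in the order asked, and still so for the second after the job is handed in, with the robot touching nothing.
It also fails if it takes over 58 s, if anything falls off the work surface, if the arm or the gripper's body presses on something with over 40 N, if the wrist force passes 120 N, or if a joint passes its speed limit or range.

## Working session

There is one attempt and no reset: what is moved stays moved. The work goes in short steps, Python scripts to look and compute and a shell command to move; the robot and the scene stay as the last step left them, time stands still between calls to the robot, and variables do not carry over. Pictures are saved under pics/ and viewed, at most 13 in all, crops included, and the job is handed in when it is done.

```bash
ls; mkdir -p pics; cat > h.py <<'E'
import numpy as np, cv2
from workcell import sensors, capture, calibration, order, ctrl
def snap(n,f):
    c=calibration(n); p,d=capture(n); cv2.imwrite(f'pics/{f}.png',p[:,:,::-1]); np.savez(f'{f}.npz',p=p,d=d,K=c['K'],T=c['cam_to_world'])
def cloud(f):
    z=np.load(f+'.npz');d=z['d'];K=z['K'];v,u=np.indices(d.shape)
    P=np.stack([(u-K[0,2])/K[0,0]*d,(v-K[1,2])/K[1,1]*d,d],-1)@z['T'][:3,:3].T+z['T'][:3,3]
    P[d==0]=np.nan
    return z['p'],P
E
python3 - <<'E'
from h import *
o=sensors.get_obs();print(o['position'],o['eef_rot'].round(3) if hasattr(o['eef_rot'],'round') else o['eef_rot'],o['clock'],ctrl.grip_depth)
for n in('scene','side'):
    snap(n,n+'0');c=calibration(n);print(np.round(c['cam_to_world'],3))
E
```

```text
pics
[ 0.24136489 -0.57616687  0.23074259] [[ 0.922  0.386 -0.001]
 [ 0.386 -0.922  0.001]
 [-0.    -0.001 -1.   ]] 0.0 0.0187
[[ 0.095  0.701 -0.706  1.27 ]
 [ 0.995 -0.063  0.071 -0.092]
 [ 0.005 -0.71  -0.704  0.945]
 [ 0.     0.     0.     1.   ]]
[[-0.956 -0.147  0.253  0.107]
 [-0.292  0.535 -0.793  1.237]
 [-0.019 -0.832 -0.555  1.031]
 [ 0.     0.     0.     1.   ]]
```

View pics/scene0.png

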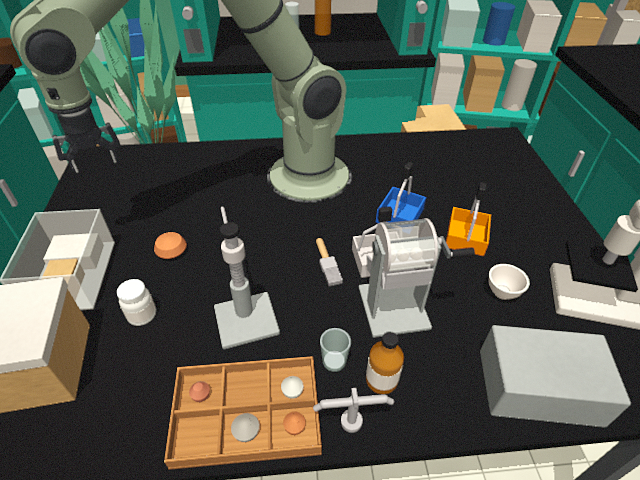

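View pics/side0.png

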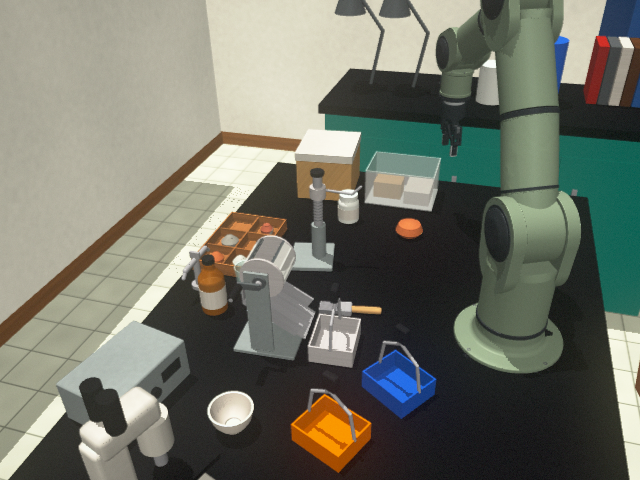

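The scene picture shows the mill (drum about (408,245), crank sleeve (460,252)), the aluminium pan behind it at (365,255), and the scale at (240,290) with its hook towards (222,208). In the side picture the three pan-like things are the aluminium one at (335,335), the blue one at (400,380) and the orange one at (330,430). The aluminium pan at the chute's foot fits the description. I'll confirm it in a crop.

```bash
python3 - <<'E'
from h import *
p,P=cloud('side0')
a=cv2.resize(p[225:375,220:390],None,fx=4.7,fy=4,interpolation=cv2.INTER_CUBIC)
a=cv2.resize(p[225:365,220:390],(800,600),interpolation=cv2.INTER_CUBIC)
cv2.imwrite('pics/c1.png',a[:,:,::-1])
for f,pts in(('side0',[(255,283),(262,285),(250,283),(325,304),(335,308),(345,309),(320,335),(358,190),(345,190),(318,173),(318,240)]),('scene0',[(450,252),(460,252),(470,252),(385,215),(380,215),(223,210),(227,222),(230,229),(232,245),(240,300),(395,320)])):
    p,P=cloud(f)
    for u,v in pts: print(f,u,v,p[v,u],P[v,u].round(3))
E
```

```text
side0 255 283 [123 126 122] [0.579 0.249 0.231]
side0 262 285 [71 74 72] [0.566 0.24  0.222]
side0 250 283 [121 126 122] [0.587 0.259 0.237]
side0 325 304 [168 165 164] [0.481 0.026 0.02 ]
side0 335 308 [132 133 131] [0.411 0.174 0.136]
side0 345 309 [209 207 205] [0.422 0.034 0.021]
side0 320 335 [159 152 148] [ 0.465  0.129 -0.001]
side0 358 190 [96 95 93] [ 0.457 -0.237  0.241]
side0 345 190 [249 252 248] [ 0.561 -0.485  0.102]
side0 318 173 [65 63 57] [ 0.563 -0.196  0.301]
side0 318 240 [108 114 110] [ 0.566 -0.188  0.083]
scene0 450 252 [122 123 122] [0.618 0.261 0.233]
scene0 460 252 [67 67 61] [0.621 0.282 0.233]
scene0 470 252 [59 58 55] [0.623 0.304 0.233]
scene0 385 215 [36 37 40] [0.424 0.162 0.177]
scene0 380 215 [37 39 34] [0.42  0.15  0.174]
scene0 223 210 [230 224 217] [ 0.457 -0.235  0.252]
scene0 227 222 [105  99  96] [ 0.556 -0.214  0.303]
scene0 230 229 [59 54 56] [ 0.579 -0.206  0.304]
scene0 232 245 [148 142 138] [ 0.585 -0.207  0.264]
scene0 240 300 [137 135 131] [ 0.595 -0.211  0.088]
scene0 395 320 [202 204 194] [0.632 0.164 0.012]
```

View pics/c1.png

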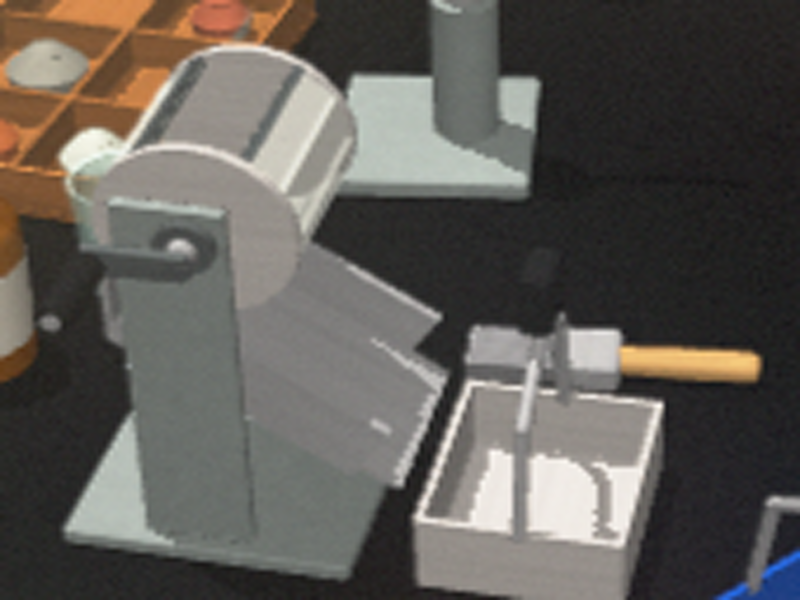

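The crop confirms the open aluminium pan right below the chute lip (crop (540,480)), its black grip at crop (540,265). The crank arm is at crop (150,260) and the sleeve on the far side at (60,310). Now the precise fits.

```bash
python3 - <<'E'
from h import *
C={f:cloud(f) for f in('scene0','side0')}
def sel(f,lo,hi,dark=None):
    p,P=C[f];m=np.all((P>lo)&(P<hi),-1)
    if dark is not None:m&=(p.max(-1)<dark)
    return P[m]
def rep(n,Q):
    if len(Q)<4:print(n,len(Q));return
    c=Q.mean(0);w=np.linalg.svd(Q-c,full_matrices=False)[2]
    print(n,len(Q),'mean',c.round(4),'min',np.percentile(Q,2,0).round(4),'max',np.percentile(Q,98,0).round(4),'dir',w[0].round(3))
for f in C:
    rep(f+' sleeve',sel(f,[.55,.265,.17],[.68,.34,.28],110))
    rep(f+' grip',sel(f,[.36,.11,.145],[.46,.21,.21],80))
    rep(f+' griptop',sel(f,[.36,.11,.188],[.46,.21,.21]))
    rep(f+' panrim',sel(f,[.33,.05,.035],[.475,.26,.056]))
    rep(f+' bail',sel(f,[.36,.05,.065],[.46,.26,.145]))
    rep(f+' hook',sel(f,[.42,-.3,.2],[.55,-.15,.28]))
    rep(f+' tip',sel(f,[.42,-.3,.246],[.5,-.15,.28]))
    rep(f+' post',sel(f,[.53,-.25,.285],[.62,-.15,.31]))
    rep(f+' postcol',sel(f,[.53,-.25,.04],[.62,-.15,.12]))
    rep(f+' drum',sel(f,[.52,.04,.2],[.72,.25,.3]))
    rep(f+' scalebase',sel(f,[.48,-.32,.008],[.7,-.1,.022]))
    rep(f+' millbase',sel(f,[.5,.05,.005],[.75,.26,.02]))
p,P=C['scene0']
o=sensors.get_obs()
E
```

```text
scene0 sleeve 178 mean [0.6196 0.2889 0.2308] min [0.6092 0.2655 0.2203] max [0.625  0.3135 0.2367] dir [-0.039  0.999  0.009]
scene0 grip 183 mean [0.4225 0.1614 0.1787] min [0.4133 0.1461 0.1563] max [0.4274 0.1772 0.1949] dir [ 0.101  0.015 -0.995]
scene0 griptop 72 mean [0.4187 0.1615 0.1924] min [0.4078 0.1467 0.1884] max [0.428  0.1765 0.1955] dir [ 0.134 -0.991  0.003]
scene0 panrim 188 mean [0.4012 0.1143 0.0457] min [0.3624 0.0952 0.0356] max [0.474  0.1566 0.0533] dir [ 0.96  -0.28   0.018]
scene0 bail 88 mean [0.4215 0.1189 0.1109] min [0.4161 0.101  0.0676] max [0.4266 0.1615 0.1443] dir [-0.058  0.536  0.842]
scene0 hook 56 mean [ 0.4644 -0.2345  0.2453] min [ 0.4522 -0.2391  0.2331] max [ 0.4773 -0.2294  0.2586] dir [ 0.703  0.141 -0.697]
scene0 tip 26 mean [ 0.4575 -0.236   0.2524] min [ 0.4511 -0.2393  0.2471] max [ 0.4652 -0.2323  0.2587] dir [ 0.724  0.049 -0.688]
scene0 post 272 mean [ 0.578  -0.2093  0.301 ] min [ 0.5568 -0.2276  0.2909] max [ 0.5929 -0.1914  0.3047] dir [ 0.966  0.189 -0.179]
scene0 postcol 385 mean [ 0.5891 -0.2076  0.081 ] min [ 0.5742 -0.2302 
[... 1312 characters left out ...]
31   0.2544] dir [ 0.846  0.323 -0.424]
side0 post 122 mean [ 0.5691 -0.2023  0.2985] min [ 0.5515 -0.2268  0.2862] max [ 0.5871 -0.1853  0.3045] dir [ 0.307 -0.933  0.186]
side0 postcol 312 mean [ 0.5658 -0.1934  0.0803] min [ 0.5488 -0.2097  0.0417] max [ 0.5874 -0.1834  0.1181] dir [ 0.037  0.034 -0.999]
side0 drum 2217 mean [0.5685 0.1857 0.2472] min [0.5245 0.117  0.2051] max [0.624  0.2418 0.2784] dir [-0.118  0.989 -0.085]
side0 scalebase 858 mean [ 0.5845 -0.1903  0.0155] min [ 0.5204 -0.2726  0.009 ] max [ 0.6553 -0.1277  0.0209] dir [-0.575  0.818 -0.009]
side0 millbase 1212 mean [0.5785 0.2038 0.0119] min [0.503  0.1152 0.0057] max [0.7435 0.2497 0.0179] dir [-0.989  0.146  0.003]
```

```bash
cat >> h.py <<'E'
def go(t,psi=None):
    """normalised row to world TCP t, with tool x azimuth psi (deg)"""
    o=sensors.get_obs();R=np.array(o['eef_rot']);p=np.array(o['position'])
    d=R.T@(np.array(t)-p)/.25;a=np.degrees(np.arctan2(R[1,0],R[0,0]))
    s=0 if psi is None else -((psi-a+180)%360-180)/90
    print('t',o['clock'],'p',p.round(4),'psi',a.round(2),'F',np.round(o['force'],1),'gap',round(float(o['finger_gap']),4),'row',d.round(3),round(s,3))
E
python3 -m handwheel '[0,0,-0.3,0, 0.08,-0.08,-0.5,0, 0.25,-0.24,-0.65,0, 0.4,-0.39,-0.7,0, 0.55,-0.53,-0.7,0, 0.7,-0.68,-0.7,0, 0.85,-0.83,-0.7,0, 0.98,-0.95,-0.7,0]' -1
python3 -c "
from h import *
go([.612,.291,.40],93)"
```

```text
clock: 0.9
position: [0.3582, -0.3015, 0.4054]
eef_rot: [[0.922, 0.386, 0.0], [0.386, -0.922, -0.0], [-0.0, 0.0, -1.0]]
force: [1.4, -0.1, 0.0]
finger_gap: 0.0855
gripper_force: 0.0
t 0.9 p [ 0.3582 -0.3015  0.4054] psi 22.73 F [ 1.4 -0.1  0. ] gap 0.0855 row [ 1.852 -1.794  0.021] -0.781
```

```bash
python3 -m handwheel '[0.1,-0.1,0,-0.03, 0.24,-0.23,0,-0.1, 0.38,-0.36,0,-0.18, 0.52,-0.5,0,-0.26, 0.66,-0.64,0,-0.34, 0.8,-0.78,0,-0.42, 0.93,-0.9,0,-0.5, 0.98,-0.95,0,-0.55]' -1
python3 -c "
from h import *
go([.612,.291,.36],93)"
```

```text
clock: 1.7
position: [0.4928, 0.0143, 0.4049]
eef_rot: [[0.296, 0.955, -0.0], [0.955, -0.296, 0.001], [0.001, -0.001, -1.0]]
force: [-1.1, -0.7, 0.3]
finger_gap: 0.0853
gripper_force: 0.0
t 1.7 p [0.4928 0.0143 0.4049] psi 72.76 F [-1.1 -0.7  0.3] gap 0.0853 row [1.198 0.127 0.181] -0.225
```

```bash
python3 -m handwheel '[0.15,0.02,0.02,-0.04, 0.3,0.03,0.05,-0.08, 0.45,0.05,0.08,-0.12, 0.6,0.06,0.1,-0.16, 0.75,0.08,0.12,-0.2, 0.88,0.09,0.14,-0.22, 0.95,0.1,0.15,-0.22, 0.95,0.1,0.15,-0.22]' -1
python3 - <<'E'
from h import *
go([.612,.291,.33],93)
snap('wrist','w1')
E
```

```text
clock: 2.5
position: [0.5882, 0.2313, 0.3662]
eef_rot: [[-0.038, 0.999, -0.002], [0.999, 0.038, 0.001], [0.001, -0.002, -1.0]]
force: [-0.2, -0.7, -1.0]
finger_gap: 0.0852
gripper_force: 0.0
t 2.5 p [0.5882 0.2313 0.3662] psi 92.2 F [-0.2 -0.7 -1. ] gap 0.0852 row [0.235 0.104 0.145] -0.009
```

View pics/w1.png

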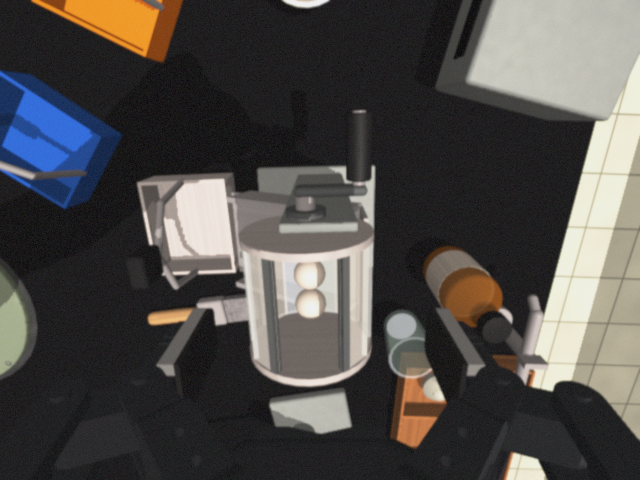

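The wrist view shows the sleeve at (360,145), the crank hub at (305,205), and the drum at (310,300) with the port's dark strips at (270,290) and (348,290) facing about up. Two balls are visible at (310,270) and (310,303), and the pan's rim is around (190,225).

```bash
python3 - <<'E'
from h import *
p,P=cloud('w1')
def rep(n,m):
    Q=P[m];c=Q.mean(0);w=np.linalg.svd(Q-c,full_matrices=False)[2]
    print(n,len(Q),c.round(4),np.percentile(Q,3,0).round(4),np.percentile(Q,97,0).round(4),w[0].round(3))
b=lambda lo,hi:np.all((P>lo)&(P<hi),-1)
rep('sleeve',b([.56,.262,.19],[.66,.33,.26])&(p.max(-1)<110))
rep('grip',b([.37,.11,.15],[.46,.22,.21]))
rep('rim',b([.33,.06,.043],[.48,.26,.056]))
rep('bail',b([.37,.06,.065],[.46,.26,.15]))
s=b([.5,.06,.2],[.64,.24,.3])
rep('drum',s)
v,u=np.where(b([.37,.11,.15],[.46,.22,.21]));print(u.min(),u.max(),v.min(),v.max())
# strips on the port
m=np.zeros(p.shape[:2],bool);m[255:350,255:285]=1
rep('stripL',m&b([.5,.06,.24],[.64,.24,.3])&(p.max(-1)<75))
m[:]=0;m[255:350,335:360]=1
rep('stripR',m&b([.5,.06,.24],[.64,.24,.3])&(p.max(-1)<75))
E
```

```text
sleeve 1850 [0.6127 0.2911 0.2336] [0.6037 0.2663 0.2274] [0.6223 0.3141 0.2366] [ 0.031 -1.    -0.004]
grip 1278 [0.4195 0.167  0.1832] [0.4088 0.1494 0.1591] [0.4254 0.1805 0.1945] [-0.148 -0.367  0.918]
rim 1377 [0.4199 0.1724 0.0493] [0.359  0.1009 0.0437] [0.4735 0.2295 0.0521] [-0.615  0.788  0.003]
bail 870 [0.4167 0.1733 0.1181] [0.41   0.1086 0.0701] [0.4237 0.2232 0.1432] [ 0.087 -0.996  0.037]
drum 17631 [0.5809 0.1768 0.2525] [0.5333 0.1203 0.2032] [0.6267 0.2375 0.2792] [-0.021  0.999  0.03 ]
126 163 244 288<stdin>:4: RuntimeWarning: Mean of empty slice.
  ret = um.true_divide(
Traceback (most recent call last):
IndexError: index -1 is out of bounds for axis 0 with size 0
```

```bash
python3 -m handwheel '[0.12,0.05,0.05,0, 0.23,0.1,0.12,0, 0.235,0.1,0.27,0, 0.235,0.1,0.42,0, 0.235,0.1,0.56,0, 0.235,0.1,0.64,0, 0.235,0.1,0.64,0]' -1
python3 - <<'E'
from h import *
go([.6125,.290,.207],92)
E
```

```text
clock: 3.25
position: [0.6105, 0.2865, 0.2052]
eef_rot: [[-0.035, 0.999, -0.004], [0.999, 0.035, -0.002], [-0.002, -0.004, -1.0]]
force: [0.1, -0.1, 0.7]
finger_gap: 0.0851
gripper_force: 0.0
t 3.25 p [0.6105 0.2865 0.2052] psi 91.98 F [ 0.1 -0.1  0.7] gap 0.0851 row [ 0.014  0.008 -0.007] -0.0
```

```bash
python3 -m handwheel '[0.01,0.005,-0.005,0, 0.01,0.005,-0.005,0, 0.01,0.005,-0.005,0, 0.01,0.005,-0.005,0, 0.01,0.005,-0.005,0, 0.01,0.005,-0.005,0, 0.01,0.005,-0.005,0]' 1 40
python3 - <<'E'
from h import *
go([.6125,.290,.207],92)
# arc rows relative to now, tool y(+)=+x mill, tool z=-up, 42 mm; q from 0
for q in np.radians(np.arange(0,181,15)): print(np.degrees(q).round(),(np.array([np.cos(q)-1,-np.sin(q)])*.042/.25).round(3))
E
```

```text
clock: 3.95
position: [0.6144, 0.291, 0.21]
eef_rot: [[-0.035, 0.999, 0.004], [0.999, 0.035, 0.001], [0.001, 0.004, -1.0]]
force: [10.8, 1.2, 1.2]
finger_gap: 0.0185
gripper_force: 39.8
t 3.95 p [0.6144 0.291  0.21  ] psi 92.0 F [10.8  1.2  1.2] gap 0.0185 row [-0.004 -0.008  0.012] -0.0
0.0 [ 0. -0.]
15.0 [-0.006 -0.043]
30.0 [-0.023 -0.084]
45.0 [-0.049 -0.119]
60.0 [-0.084 -0.145]
75.0 [-0.125 -0.162]
90.0 [-0.168 -0.168]
105.0 [-0.211 -0.162]
120.0 [-0.252 -0.145]
135.0 [-0.287 -0.119]
150.0 [-0.313 -0.084]
165.0 [-0.33  -0.043]
180.0 [-0.336 -0.   ]
```

```bash
python3 -m handwheel '[0,0.01,-0.02,0, 0,0.008,-0.043,0, 0,-0.01,-0.084,0, 0,-0.036,-0.119,0, 0,-0.072,-0.145,0, 0,-0.112,-0.162,0, 0,-0.155,-0.168,0, 0,-0.155,-0.168,0]'
python3 - <<'E'
from h import *
go([.573,.290,.249],92); print(sensors.get_obs()['moment'])
E
```

```text
clock: 4.75
position: [0.5731, 0.2884, 0.2525]
eef_rot: [[-0.035, 0.999, 0.002], [0.999, 0.035, -0.002], [-0.002, 0.002, -1.0]]
force: [-2.6, -7.4, 5.1]
finger_gap: 0.0188
gripper_force: 41.3
t 4.75 p [0.5731 0.2884 0.2525] psi 92.01 F [-2.6 -7.4  5.1] gap 0.0188 row [ 0.006 -0.     0.014] 0.0
[-1.55561301  0.48037801  0.26442637]
```

```bash
python3 -m handwheel '[-0.004,-0.022,0.002,0, -0.006,-0.043,0.006,0, -0.008,-0.084,0.023,0, -0.008,-0.119,0.049,0, -0.008,-0.145,0.084,0, -0.008,-0.162,0.125,0, -0.008,-0.168,0.168,0, -0.008,-0.168,0.168,0]'
python3 - <<'E'
from h import *
go([.531,.289,.207],92); print(sensors.get_obs()['moment']); snap('side','s2'); snap('wrist','w2')
p,P=cloud('s2');cv2.imwrite('pics/c2.png',cv2.resize(p[225:365,220:390],(800,600),interpolation=cv2.INTER_CUBIC)[:,:,::-1])
E
```

```text
clock: 5.55
position: [0.5308, 0.2856, 0.2089]
eef_rot: [[-0.036, 0.999, -0.001], [0.999, 0.036, -0.001], [-0.001, -0.001, -1.0]]
force: [-5.2, -2.7, -3.8]
finger_gap: 0.019
gripper_force: 40.5
t 5.55 p [0.5308 0.2856 0.2089] psi 92.05 F [-5.2 -2.7 -3.8] gap 0.019 row [0.013 0.001 0.008] 0.001
[-0.57418253  1.16370702  0.26118324]
```

View pics/c2.png

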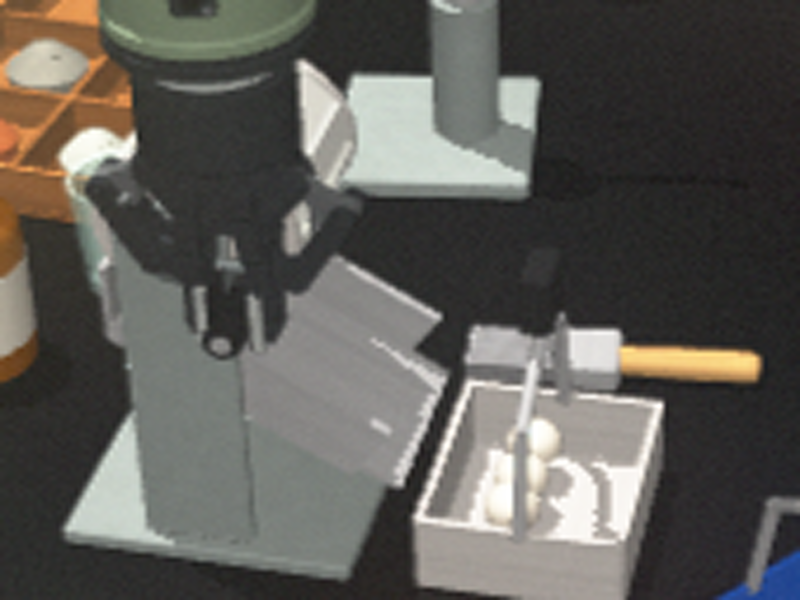

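All three balls are in the pan (crop (540,440), (520,470), (510,500)) and the crank sleeve is at (225,340). Release, back off upwards and check the drum angle.

```bash
python3 -m handwheel '[0.003,0.003,0,0, 0.003,0.003,0,0, 0.003,0.003,0,0, 0.003,0.003,0,0, 0.003,0.003,-0.1,0, 0.003,0.003,-0.28,0, 0.003,0.003,-0.45,0, 0.003,0.003,-0.6,0]' -1
python3 - <<'E'
from h import *
go([.4175,.165,.28],2)
snap('wrist','w3');p,P=cloud('w3')
def rep(n,m):
    Q=P[m];c=Q.mean(0);w=np.linalg.svd(Q-c,full_matrices=False)[2]
    print(n,len(Q),c.round(4),np.percentile(Q,3,0).round(4),np.percentile(Q,97,0).round(4),w[0].round(3))
b=lambda lo,hi:np.all((P>lo)&(P<hi),-1)
rep('sleeve',b([.48,.262,.19],[.60,.33,.26])&(p.max(-1)<110))
rep('arm',b([.50,.24,.205],[.60,.262,.26]))
rep('grip',b([.37,.11,.15],[.46,.22,.21]))
rep('griptop',b([.37,.11,.189],[.46,.22,.21]))
rep('rim',b([.33,.06,.043],[.48,.26,.056]))
E
```

```text
clock: 6.45
position: [0.5325, 0.287, 0.3614]
eef_rot: [[-0.035, 0.999, 0.001], [0.999, 0.035, 0.001], [0.001, 0.001, -1.0]]
force: [0.4, -0.2, -1.2]
finger_gap: 0.0852
gripper_force: 0.0
t 6.45 p [0.5325 0.287  0.3614] psi 92.03 F [ 0.4 -0.2 -1.2] gap 0.0852 row [-0.471 -0.478  0.325] 1.0
sleeve 1565 [0.5298 0.2881 0.2329] [0.5204 0.2639 0.226 ] [0.5392 0.3107 0.2361] [ 0.063 -0.997  0.037]
arm 1591 [0.5616 0.252  0.2322] [0.5287 0.241  0.2206] [0.5867 0.2603 0.2414] [ 0.974 -0.225  0.031]
grip 300 [0.4059 0.1785 0.1751] [0.3983 0.1738 0.1584] [0.4147 0.1802 0.1934] [ 0.243  0.008 -0.97 ]
griptop 63 [0.4023 0.1773 0.192 ] [0.3983 0.174  0.1892] [0.4066 0.1796 0.1938] [ 0.887  0.424 -0.185]
rim 1337 [0.408  0.172  0.0492] [0.3501 0.1012 0.0436] [0.4633 0.2288 0.0522] [-0.514  0.858  0.001]
```

View pics/w3.png

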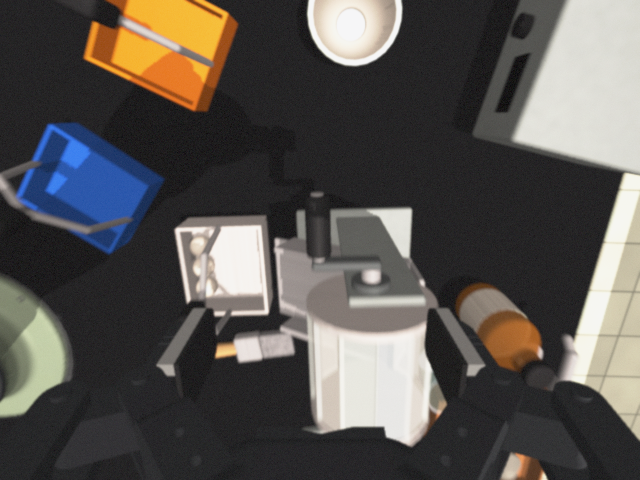

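The wrist view shows the sleeve at (318,225) level on the chute side, and the pan around (222,265) with the balls along its left wall at (200,260). I'll check whether the pan shifted, using the fixed cameras.

```bash
python3 - <<'E'
from h import *
snap('side','s3');snap('scene','c3')
for f in('side0','s3','scene0','c3'):
    p,P=cloud(f);b=lambda lo,hi:np.all((P>lo)&(P<hi),-1)
    for n,m in(('rim',b([.33,.06,.043],[.478,.26,.055])),('top',b([.37,.11,.188],[.46,.22,.21])),('bail',b([.37,.06,.065],[.46,.26,.145]))):
        Q=P[m]
        if len(Q)>5:print(f,n,len(Q),Q.mean(0).round(4),np.percentile(Q,3,0).round(4),np.percentile(Q,97,0).round(4))
    m=b([.33,.06,.043],[.478,.26,.055]);r=cv2.minAreaRect((P[m][:,:2]*1000).astype(np.float32));print(r)
E
```

```text
side0 rim 408 [0.4132 0.173  0.0484] [0.3571 0.0988 0.0434] [0.4695 0.231  0.0536]
side0 top 71 [0.4134 0.1663 0.1924] [0.4058 0.1496 0.1885] [0.4216 0.1824 0.1953]
side0 bail 184 [0.4121 0.1835 0.1075] [0.4063 0.1079 0.068 ] [0.4206 0.2255 0.143 ]
((414.1667785644531, 164.3444061279297), (111.41423797607422, 137.57876586914062), 4.391160011291504)
s3 rim 409 [0.405  0.1683 0.0487] [0.3486 0.0974 0.0435] [0.4608 0.2301 0.0535]
s3 top 69 [0.4042 0.1658 0.1925] [0.396  0.1486 0.1884] [0.4124 0.1821 0.1971]
s3 bail 177 [0.403  0.1826 0.107 ] [0.3977 0.1081 0.0671] [0.4098 0.2242 0.1416]
((404.81756591796875, 164.09173583984375), (111.40191650390625, 136.69195556640625), 3.2629024982452393)
scene0 rim 128 [0.4042 0.1128 0.049 ] [0.3624 0.0957 0.0434] [0.4749 0.1539 0.0532]
scene0 top 72 [0.4187 0.1615 0.1924] [0.4089 0.1469 0.1885] [0.4275 0.1764 0.1954]
scene0 bail 88 [0.4215 0.1189 0.1109] [0.4161 0.1017 0.0684] [0.4265 0.1498 0.1418]
((410.6856384277344, 108.51986694335938), (56.75657272338867, 123.6518325805664), 68.60196685791016)
c3 rim 123 [0.396  0.1127 0.0488] [0.3529 0.0952 0.0434] [0.4654 0.1552 0.0533]
c3 top 71 [0.4095 0.1603 0.1925] [0.3993 0.1455 0.1886] [0.4183 0.1754 0.1968]
c3 bail 117 [0.4105 0.13   0.1182] [0.4045 0.1013 0.0711] [0.415  0.1792 0.1437]
((401.9294128417969, 107.97062683105469), (59.00138854980469, 123.95783233642578), 67.8248519897461)
```

```bash
python3 -m handwheel '[-0.05,-0.06,0.02,0.08, -0.12,-0.14,0.06,0.17, -0.2,-0.22,0.1,0.26, -0.28,-0.3,0.15,0.35, -0.36,-0.38,0.2,0.44, -0.43,-0.46,0.23,0.53, -0.475,-0.52,0.25,0.62, -0.475,-0.52,0.26,0.71]' -1
python3 - <<'E'
from h import *
go([.407,.164,.28],3)
E
```

```text
clock: 7.4
position: [0.4052, 0.1617, 0.2931]
eef_rot: [[0.885, 0.465, -0.001], [0.465, -0.885, -0.002], [-0.002, 0.001, -1.0]]
force: [0.8, -0.2, -0.0]
finger_gap: 0.0855
gripper_force: 0.0
t 7.4 p [0.4052 0.1617 0.2931] psi 27.72 F [ 0.8 -0.2 -0. ] gap 0.0855 row [ 0.011 -0.005  0.053] 0.275
```

```bash
python3 -m handwheel '[0.005,0,0.05,0.09, 0.01,0,0.05,0.18, 0.01,0,0.1,0.27, 0.01,-0.003,0.2,0.275, 0.01,-0.005,0.32,0.275, 0.01,-0.005,0.44,0.275, 0.01,-0.005,0.54,0.275, 0.01,-0.005,0.54,0.275]' -1
python3 - <<'E'
from h import *
go([.407,.164,.157],3)
E
```

```text
clock: 8.2
position: [0.4067, 0.1651, 0.1562]
eef_rot: [[0.998, 0.06, -0.005], [0.059, -0.998, -0.002], [-0.005, 0.002, -1.0]]
force: [0.1, 0.0, 0.2]
finger_gap: 0.0854
gripper_force: 0.0
t 8.2 p [0.4067 0.1651 0.1562] psi 3.41 F [0.1 0.  0.2] gap 0.0854 row [ 0.001  0.004 -0.003] 0.005
```

```bash
python3 -m handwheel '[0,0,0,0, 0,0,0,0, 0,0,0,0, 0,0,0,0, 0,0,0,0, 0,0,0,0]' 1 60
python3 - <<'E'
from h import *
go([.407,.164,.157],3)
E
python3 -m handwheel '[0,0,-0.02,0, 0,0,-0.06,0, 0,0,-0.12,0, 0,0,-0.2,0, 0,0,-0.3,0, 0,0,-0.4,0, 0,0,-0.5,0, 0,0,-0.5,0]'
python3 - <<'E'
from h import *
snap('side','s4');snap('scene','c4');go([.40,.1,.33],14)
a=np.hstack([cv2.resize(cloud('s4')[0][130:370,230:410],(400,533)),cv2.resize(cloud('c4')[0][120:300,200:440],(400,300)).copy() if 0 else cv2.resize(cloud('c4')[0][100:340,260:440],(400,533))])
cv2.imwrite('pics/c4.png',a[:,:,::-1])
E
```

```text
clock: 8.8
position: [0.409, 0.1654, 0.1597]
eef_rot: [[0.998, 0.058, 0.001], [0.058, -0.998, -0.001], [0.001, 0.001, -1.0]]
force: [-0.2, -5.3, 9.0]
finger_gap: 0.0331
gripper_force: 60.8
t 8.8 p [0.409  0.1654 0.1597] psi 3.35 F [-0.2 -5.3  9. ] gap 0.0331 row [-0.008  0.005  0.011] 0.004
clock: 9.6
position: [0.4094, 0.1666, 0.2872]
eef_rot: [[0.998, 0.059, 0.005], [0.059, -0.998, 0.002], [0.005, -0.002, -1.0]]
force: [-0.0, -0.4, -4.2]
finger_gap: 0.0334
gripper_force: 60.4
t 9.7 p [0.4084 0.1659 0.2843] psi 3.38 F [ 0.3  0.2 -4.9] gap 0.0334 row [-0.049  0.261 -0.183] -0.118
```

View pics/c4.png

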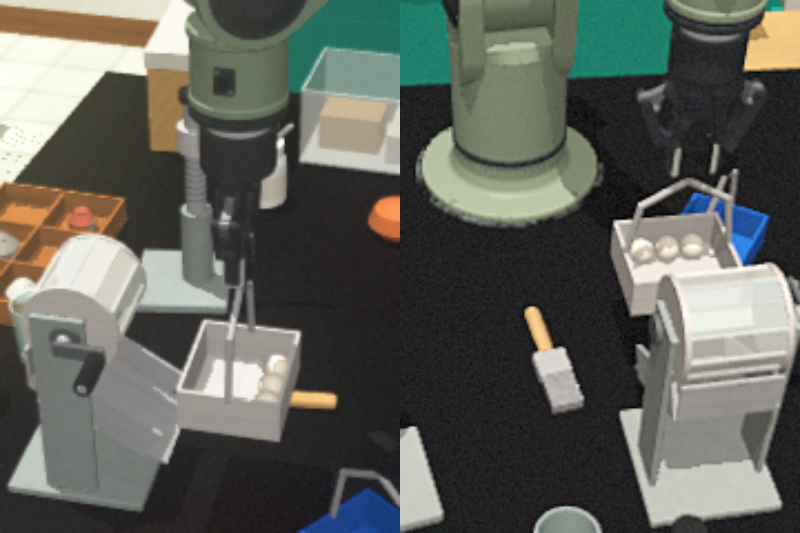

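```bash
python3 - <<'E'
from h import *
from scipy.optimize import least_squares
for f in('side0','scene0'):
    p,P=cloud(f);b=lambda lo,hi:np.all((P>lo)&(P<hi),-1)
    Q=P[b([.48,-.32,.012],[.7,-.1,.02])][:,:2]*1000
    print(f,cv2.minAreaRect(Q.astype(np.float32)))
    Q=P[b([.53,-.25,.03],[.62,-.15,.12])][:,:2]
    r=least_squares(lambda c:np.hypot(*(Q-c).T)-.014,[.574,-.207],loss='soft_l1',f_scale=.002);print('post',r.x.round(4),r.cost)
    H=P[b([.44,-.27,.222],[.54,-.18,.27])];H=H[np.argsort(H[:,0])]
    for c in np.array_split(H,6): print(c.mean(0).round(4),len(c))
E
python3 -m handwheel '[0,0.04,-0.03,0, 0,0.1,-0.06,0, 0,0.19,-0.09,-0.02, 0,0.29,-0.1,-0.04, 0,0.4,-0.1,-0.06, 0,0.51,-0.1,-0.08, 0,0.6,-0.1,-0.1, 0,0.66,-0.1,-0.11]'
python3 - <<'E'
from h import *
go([.41,-.246,.31],13.5)
E
```

```text
side0 ((587.093505859375, -201.1233673095703), (127.9681625366211, 145.92172241210938), 14.367069244384766)
post [ 0.5675 -0.2009] 0.0013778722447111162
[ 0.454  -0.2352  0.2484] 17
[ 0.4661 -0.2295  0.2373] 17
[ 0.4815 -0.2268  0.2324] 17
[ 0.4984 -0.2239  0.2337] 17
[ 0.5158 -0.2218  0.2361] 17
[ 0.5319 -0.2157  0.2399] 17
scene0 ((593.3696899414062, -205.89593505859375), (132.9523468017578, 140.1500701904297), 12.371885299682617)
post [ 0.581  -0.2091] 0.0011738760673687633
[ 0.4537 -0.236   0.256 ] 10
[ 0.4581 -0.2355  0.2509] 10
[ 0.4626 -0.2354  0.247 ] 9
[ 0.4666 -0.234   0.2429] 9
[ 0.4715 -0.2326  0.2385] 9
[ 0.4755 -0.2329  0.2348] 9
clock: 10.5
position: [0.4176, -0.0005, 0.3079]
eef_rot: [[0.973, 0.23, -0.002], [0.23, -0.973, -0.0], [-0.002, -0.0, -1.0]]
force: [0.4, 0.8, -3.8]
finger_gap: 0.0331
gripper_force: 60.6
t 10.5 p [ 0.4176 -0.0005  0.3079] psi 13.29 F [ 0.4  0.8 -3.8] gap 0.0331 row [-0.255  0.949 -0.008] -0.002
```

```bash
python3 -m handwheel '[-0.03,0.06,-0.01,0, -0.07,0.17,-0.02,0, -0.11,0.31,-0.02,0, -0.15,0.46,-0.02,0, -0.19,0.61,-0.02,0, -0.23,0.75,-0.02,0, -0.26,0.87,-0.02,0, -0.27,0.945,-0.02,0]'
python3 - <<'E'
from h import *
go([.405,-.247,.31],13.4)
snap('scene','c5');snap('side','s5');snap('wrist','w5')
o=sensors.get_obs();R=np.array(o['eef_rot']);t=np.array(o['position'])
# pan in tool frame
for f in('c5','s5','w5'):
    p,P=cloud(f);L=(P-t)@R
    m=np.all((L>[-.08,-.085,.10])&(L<[.08,.085,.122]),-1);Q=L[m]  # rim z: ~ tool z .11
    b=np.all((L>[-.03,-.07,.02])&(L<[.03,.07,.075]),-1);B=L[b]
    for n,X in(('rim',Q),('bail',B)):
        if len(X)>5:print(f,n,len(X),X.mean(0).round(4),np.percentile(X,3,0).round(4),np.percentile(X,97,0).round(4))
a=np.hstack([cv2.resize(cloud('s5')[0][100:340,230:410],(400,533)),cv2.resize(cloud('c5')[0][100:340,140:320],(400,533))])
cv2.imwrite('pics/c5.png',a[:,:,::-1])
E
```

```text
clock: 11.3
position: [0.4057, -0.2464, 0.3127]
eef_rot: [[0.974, 0.228, -0.002], [0.228, -0.974, 0.0], [-0.002, -0.001, -1.0]]
force: [0.1, 0.9, -3.8]
finger_gap: 0.033
gripper_force: 60.8
t 11.3 p [ 0.4057 -0.2464  0.3127] psi 13.17 F [ 0.1  0.9 -3.8] gap 0.033 row [-0.003  0.002  0.011] -0.003
c5 rim 525 [-0.0036  0.0064  0.1123] [-0.0593 -0.0589  0.1056] [0.0532 0.0667 0.121 ]
c5 bail 184 [-0.0011  0.0034  0.041 ] [-0.0054 -0.0528  0.0208] [0.0022 0.0588 0.072 ]
s5 rim 378 [-0.0065 -0.0012  0.1136] [-0.0595 -0.0638  0.1054] [0.0475 0.0714 0.1215]
s5 bail 72 [-0.0046 -0.038   0.0454] [-0.0079 -0.0594  0.0223] [-0.0016 -0.0102  0.0716]
w5 rim 3874 [0.0141 0.0041 0.1111] [-0.0564 -0.06    0.1067] [0.0516 0.0663 0.1209]
w5 bail 2443 [-0.0014  0.0028  0.0364] [-0.0057 -0.0509  0.0208] [0.0008 0.0564 0.0697]
```

View pics/c5.png

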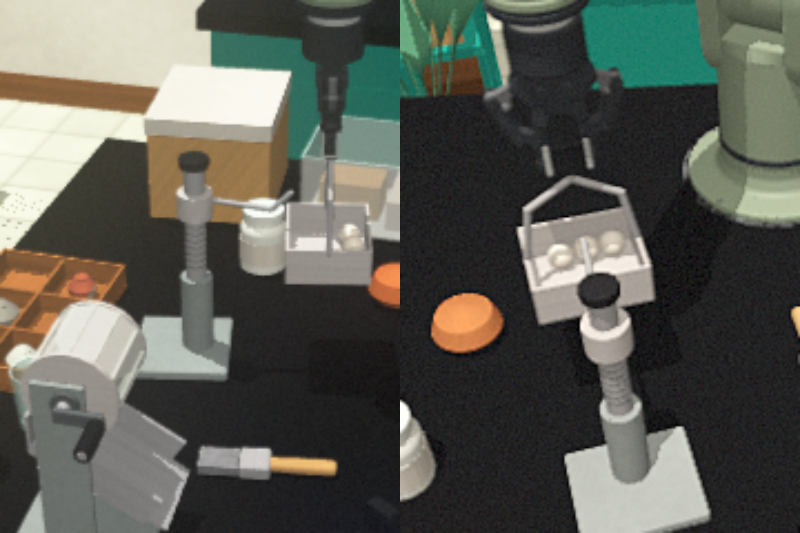

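Left: side view with the pan held at (330,240), the hook tip at (292,195) and the bail just on its -x side. Right: scene view with the balls along the pan's back wall at (585,250). Now over the tip.

```bash
python3 -m handwheel '[0.02,0,0,0, 0.06,-0.002,0,0, 0.12,-0.004,0,0, 0.18,-0.006,0,0, 0.24,-0.008,0,0, 0.285,-0.01,0,0, 0.308,-0.01,0,0, 0.308,-0.01,0,0]'
python3 - <<'E'
from h import *
go([.480,-.2265,.262],13.4)
E
python3 -m handwheel '[0,0,0.03,0, 0,0,0.07,0, 0,0,0.11,0, 0,0,0.15,0, 0,0,0.18,0, 0,0,0.2,0, 0,0,0.2,0]'
python3 - <<'E'
from h import *
go([.480,-.2265,.252],13.4)
snap('side','s6');snap('scene','c6')
a=np.hstack([cv2.resize(cloud('s6')[0][140:260,290:380],(400,533)),cv2.resize(cloud('c6')[0][140:320,180:315],(400,533))])
cv2.imwrite('pics/c6.png',a[:,:,::-1])
E
```

```text
clock: 12.25
position: [0.4818, -0.2238, 0.3136]
eef_rot: [[0.973, 0.23, -0.0], [0.23, -0.973, 0.0], [-0.0, -0.0, -1.0]]
force: [0.0, -0.7, -4.2]
finger_gap: 0.0331
gripper_force: 60.8
t 12.25 p [ 0.4818 -0.2238  0.3136] psi 13.33 F [ 0.  -0.7 -4.2] gap 0.0331 row [-0.01   0.009  0.206] -0.001
clock: 12.95
position: [0.481, -0.2241, 0.2632]
eef_rot: [[0.973, 0.23, -0.001], [0.23, -0.973, 0.0], [-0.001, -0.001, -1.0]]
force: [-0.6, 0.6, -4.3]
finger_gap: 0.0333
gripper_force: 60.8
t 12.95 p [ 0.481  -0.2241  0.2632] psi 13.28 F [-0.6  0.6 -4.3] gap 0.0333 row [-0.006  0.009  0.045] -0.001
```

View pics/c6.png

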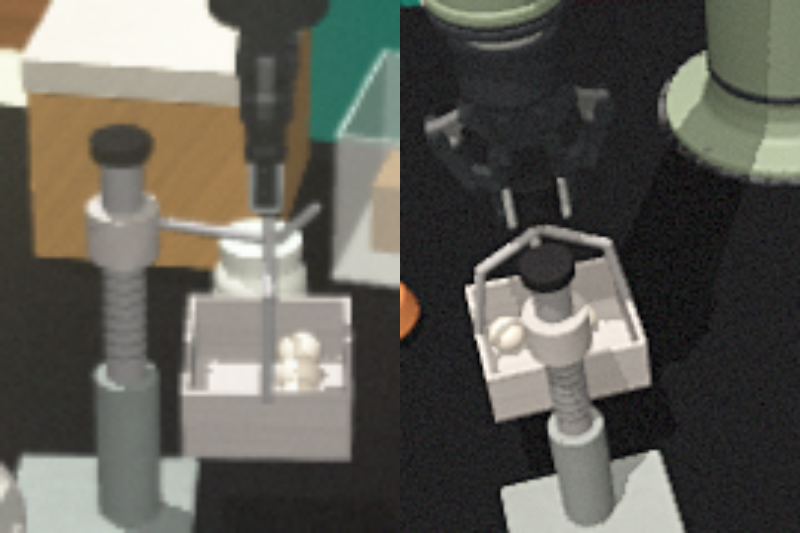

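In the side view the bail crosses the bar at the seat (270,235), with the tip outboard at (315,208). Lowering gently, reading the force.

```bash
python3 -m handwheel '[-0.003,0.005,0.02,0, -0.005,0.009,0.04,0, -0.005,0.009,0.055,0, -0.005,0.009,0.07,0, -0.005,0.009,0.085,0, -0.005,0.009,0.1,0, -0.005,0.009,0.1,0, -0.005,0.009,0.1,0]'
python3 - <<'E'
from h import *
go([.480,-.2265,.225],13.4)
snap('side','s7');snap('scene','c7')
for f in('side0','s6','s7','scene0','c6','c7'):  # collar height: bright aluminium collar around the post
    p,P=cloud(f);m=np.all((P>[.535,-.25,.2])&(P<[.625,-.16,.298]),-1);L=P[m];r=np.hypot(L[:,0]-.575,L[:,1]+.206)
    z=L[r>.0195][:,2];print(f,len(z),np.percentile(z,[2,50,90,98]).round(4))
E
```

```text
clock: 13.85
position: [0.4806, -0.2268, 0.239]
eef_rot: [[0.973, 0.23, 0.0], [0.23, -0.973, -0.0], [0.0, 0.0, -1.0]]
force: [-1.3, -1.6, 0.8]
finger_gap: 0.0331
gripper_force: 61.5
t 13.85 p [ 0.4806 -0.2268  0.239 ] psi 13.28 F [-1.3 -1.6  0.8] gap 0.0331 row [-0.002 -0.002  0.056] -0.001
side0 180 [0.2189 0.2412 0.2561 0.2964]
s6 174 [0.2156 0.2405 0.2551 0.2961]
s7 167 [0.206  0.2278 0.2563 0.2963]
scene0 242 [0.2207 0.2433 0.2549 0.2946]
c6 242 [0.2205 0.2442 0.255  0.2945]
c7 238 [0.2055 0.2282 0.2406 0.2945]
```

The collar has sunk about 14.3 mm by both force and images, so the pan's own weight (4.2 N) accounts for about 12 mm. I need another 12 mm or so for the tug.

```bash
python3 -m handwheel '[0,0,0.01,0, 0,0,0.02,0, 0,0,0.03,0, 0,0,0.04,0, 0,0,0.048,0, 0,0,0.048,0, 0,0,0.048,0, 0,0,0.048,0]'
python3 - <<'E'
from h import *
go([.480,-.2265,.241],13.4)
snap('scene','c8')
for f in('scene0','c8'):
    p,P=cloud(f);m=np.all((P>[.535,-.25,.19])&(P<[.625,-.16,.298]),-1);L=P[m];r=np.hypot(L[:,0]-.575,L[:,1]+.206)
    z=L[r>.0195][:,2];print(f,len(z),np.percentile(z,[50,90]).round(4))
E
```

```text
clock: 14.75
position: [0.4806, -0.2267, 0.227]
eef_rot: [[0.973, 0.23, 0.0], [0.23, -0.973, -0.0], [0.0, 0.0, -1.0]]
force: [-2.0, -2.9, 4.2]
finger_gap: 0.0331
gripper_force: 62.0
t 14.75 p [ 0.4806 -0.2267  0.227 ] psi 13.28 F [-2.  -2.9  4.2] gap 0.0331 row [-0.002 -0.001 -0.056] -0.001
scene0 242 [0.2433 0.2549]
c8 234 [0.2168 0.229 ]
```

```bash
python3 -m handwheel '[0,0,0.003,0, 0,0,0.003,0, 0,0,0.003,0, 0,0,0.003,0, 0,0,0.003,0, 0,0,0.003,0]'
python3 -m handwheel '[0,0,-0.007,0, 0,0,-0.016,0, 0,0,-0.026,0, 0,0,-0.036,0, 0,0,-0.046,0, 0,0,-0.055,0, 0,0,-0.058,0, 0,0,-0.058,0]'
python3 -m handwheel '[0,0,0,0, 0,0,0,0, 0,0,0,0]'
```

```text
clock: 15.4
position: [0.4806, -0.2267, 0.2263]
eef_rot: [[0.973, 0.23, 0.0], [0.23, -0.973, -0.0], [0.0, 0.0, -1.0]]
force: [-1.4, -3.1, 4.6]
finger_gap: 0.0336
gripper_force: 62.1
clock: 16.2
position: [0.4805, -0.2266, 0.2407]
eef_rot: [[0.973, 0.23, -0.0], [0.23, -0.973, 0.0], [0.0, -0.0, -1.0]]
force: [-0.3, -3.7, 0.4]
finger_gap: 0.033
gripper_force: 61.5
clock: 16.5
position: [0.4805, -0.2266, 0.2406]
eef_rot: [[0.973, 0.23, -0.0], [0.23, -0.973, 0.0], [-0.0, -0.0, -1.0]]
force: [-0.1, -3.7, -0.2]
finger_gap: 0.0332
gripper_force: 61.5
```

```bash
python3 -m handwheel '[0,0.004,0,0, 0,0.008,0,0, 0,0.01,0,0, 0,0.01,0,0, 0,0.01,0,0]'; python3 -m handwheel '[0,0,0,0, 0,0,0,0, 0,0,0,0]' - 20
```

```text
clock: 17.0
position: [0.4812, -0.229, 0.2407]
eef_rot: [[0.973, 0.23, 0.0], [0.23, -0.973, 0.0], [0.0, -0.0, -1.0]]
force: [0.3, -1.5, -0.4]
finger_gap: 0.0331
gripper_force: 61.4
clock: 17.3
position: [0.4812, -0.229, 0.2407]
eef_rot: [[0.973, 0.23, 0.0], [0.23, -0.973, 0.0], [0.0, -0.0, -1.0]]
force: [0.6, -1.3, -0.3]
finger_gap: 0.0336
gripper_force: 61.4
```

```bash
python3 -m handwheel '[0,0.004,0,0, 0,0.006,0,0, 0,0.006,0,0, 0,0.006,0,0]'; python3 -m handwheel '[0,0,0,0, 0,0,0,0, 0,0,0,0, 0,0,0,0, 0,0,0,0, 0,0,0,0, 0,0,0,0, 0,0,0,0]' -1
python3 -m handwheel '[0,0,-0.03,0, 0,0,-0.08,0, 0,0,-0.15,0, 0,0,-0.25,0, 0,0,-0.35,0, 0,0,-0.45,0, 0,0,-0.5,0, 0,0,-0.5,0]'
python3 - <<'E'
from h import *
snap('side','s9');snap('scene','c9')
def col(f):
    p,P=cloud(f);m=np.all((P>[.535,-.25,.19])&(P<[.625,-.16,.298]),-1);L=P[m];r=np.hypot(L[:,0]-.575,L[:,1]+.206)
    z=L[r>.0195][:,2];print(f,len(z),np.percentile(z,[50,90]).round(4))
col('c9')
a=np.hstack([cv2.resize(cloud('s9')[0][140:260,290:380],(400,533)),cv2.resize(cloud('c9')[0][140:320,180:315],(400,533))])
cv2.imwrite('pics/c9.png',a[:,:,::-1])
E
python3 -m handwheel '[0,0,0,0, 0,0,0,0, 0,0,0,0, 0,0,0,0, 0,0,0,0, 0,0,0,0, 0,0,0,0, 0,0,0,0]'
python3 - <<'E'
from h import *
snap('side','s10');a=cloud('s9')[0].astype(int);b=cloud('s10')[0].astype(int)
print('pan motion px',(abs(a-b).max(-1)[190:260,300:380]>60).sum())
snap('scene','c10');a=cloud('c9')[0].astype(int);b=cloud('c10')[0].astype(int)
print((abs(a-b).max(-1)[200:310,180:310]>60).sum())
E
```

```text
clock: 17.7
position: [0.4814, -0.2301, 0.2405]
eef_rot: [[0.973, 0.23, -0.0], [0.23, -0.973, 0.001], [-0.0, -0.001, -1.0]]
force: [-1.0, 5.0, -0.3]
finger_gap: 0.0331
gripper_force: 61.3
clock: 18.5
position: [0.4815, -0.2305, 0.2407]
eef_rot: [[0.973, 0.23, 0.0], [0.23, -0.973, 0.0], [0.0, 0.0, -1.0]]
force: [0.6, 0.4, -0.5]
finger_gap: 0.0854
gripper_force: 0.0
clock: 19.3
position: [0.4819, -0.2307, 0.3675]
eef_rot: [[0.973, 0.23, 0.003], [0.23, -0.973, -0.001], [0.002, 0.002, -1.0]]
force: [-0.4, -0.4, -0.4]
finger_gap: 0.0851
gripper_force: 0.0
c9 219 [0.2333 0.2435]
clock: 20.2
position: [0.4815, -0.2305, 0.3657]
eef_rot: [[0.973, 0.23, 0.0], [0.23, -0.973, -0.0], [0.0, 0.0, -1.0]]
force: [-0.6, -1.1, 0.4]
finger_gap: 0.0856
gripper_force: 0.0
pan motion px 10
74
```

View pics/c9.png

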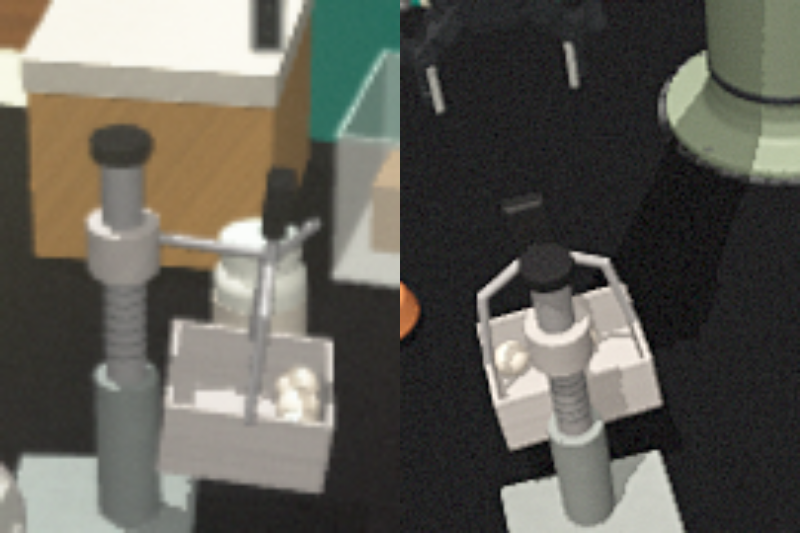

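The pan hangs on the hook at (270,245) in the side crop, tilted a little by the balls at (298,390), which are still inside. The gripper is clear. I'll let it settle and check for motion.

```bash
W='[0,0,0,0, 0,0,0,0, 0,0,0,0, 0,0,0,0, 0,0,0,0, 0,0,0,0, 0,0,0,0, 0,0,0,0]'
python3 -m handwheel '[0,0,0,0, 0,0,0,0, 0,0,0,0, 0,0,0,0, 0,0,0,0, 0,0,0,0, 0,0,0,0, 0,0,0,0]' >/dev/null
python3 -m handwheel '[0,0,0,0, 0,0,0,0, 0,0,0,0, 0,0,0,0, 0,0,0,0, 0,0,0,0, 0,0,0,0, 0,0,0,0]' >/dev/null
python3 -m handwheel '[0,0,0,0, 0,0,0,0, 0,0,0,0, 0,0,0,0, 0,0,0,0, 0,0,0,0, 0,0,0,0, 0,0,0,0]' >/dev/null
cat > m.py <<'E'
from h import *
import sys
def st(f):
    snap('side',f);p,P=cloud(f);m=np.all((P>[.36,-.33,.03])&(P<[.56,-.13,.2]),-1);Q=P[m];g=np.all((P>[.42,-.27,.22])&(P<[.53,-.19,.30]),-1)&(p.max(-1)<80)
    print(f,len(Q),Q.mean(0).round(4),np.percentile(Q,[2,98],0).round(4).tolist(),P[g].mean(0).round(4),round(sensors.get_obs()['clock'],2))
for k in range(4): st(sys.argv[1]+str(k))
E
python3 m.py a
python3 -m handwheel '[0,0,0,0, 0,0,0,0, 0,0,0,0]' >/dev/null
python3 m.py b
python3 - <<'E'
from h import *
p,P=cloud('b3');a=cv2.resize(p[130:380,210:400],(456,600));snap('scene','c11');b=cv2.resize(cloud('c11')[0],(340,255));c=np.zeros((600,340,3),np.uint8);c[:255]=b
cv2.imwrite('pics/fin.png',np.hstack([a,c])[:,:,::-1])
for f in('scene0','c11'):
    p,P=cloud(f);m=np.all((P>[.48,.262,.19])&(P<[.68,.33,.26]),-1)&(p.max(-1)<110);Q=P[m];print(f,Q.mean(0).round(4),np.percentile(Q,97,0).round(4))
p,P=cloud('b3');m=np.all((P>[.48,.262,.19])&(P<[.68,.33,.26]),-1)&(p.max(-1)<110);Q=P[m];print(Q.mean(0).round(4),np.percentile(Q,97,0).round(4))
E
```

```text
a0 1543 [ 0.4959 -0.212   0.1115] [[0.4261, -0.2905, 0.049], [0.5586, -0.1474, 0.1823]] [ 0.4703 -0.2224  0.2617] 22.75
a1 1529 [ 0.4957 -0.2122  0.1119] [[0.426, -0.291, 0.0543], [0.5587, -0.1472, 0.1815]] [ 0.4703 -0.2222  0.2616] 22.8
a2 1533 [ 0.4958 -0.2123  0.1118] [[0.4261, -0.2908, 0.0527], [0.5586, -0.1468, 0.1816]] [ 0.4705 -0.2228  0.2616] 22.85
a3 1537 [ 0.4956 -0.212   0.112 ] [[0.4259, -0.2912, 0.0519], [0.5588, -0.1469, 0.1814]] [ 0.4702 -0.222   0.2619] 22.9
b0 1533 [ 0.4958 -0.2124  0.1118] [[0.4263, -0.2915, 0.0531], [0.5586, -0.1464, 0.1818]] [ 0.4703 -0.2224  0.2617] 23.25
b1 1537 [ 0.4956 -0.2122  0.1119] [[0.4262, -0.2907, 0.0533], [0.5586, -0.1466, 0.1814]] [ 0.4701 -0.222   0.262 ] 23.3
b2 1536 [ 0.4959 -0.2122  0.1118] [[0.4262, -0.2909, 0.0518], [0.5588, -0.1463, 0.1812]] [ 0.4703 -0.2224  0.2617] 23.35
b3 1539 [ 0.4957 -0.2121  0.1119] [[0.4262, -0.2907, 0.0527], [0.5585, -0.1468, 0.1821]] [ 0.4704 -0.2228  0.2615] 23.4
scene0 [0.6196 0.2885 0.2307] [0.625  0.3131 0.2366]
c11 [0.5358 0.284  0.2303] [0.5412 0.3065 0.2363]
[0.527  0.2907 0.2306] [0.5375 0.3109 0.2372]
```

View pics/fin.png

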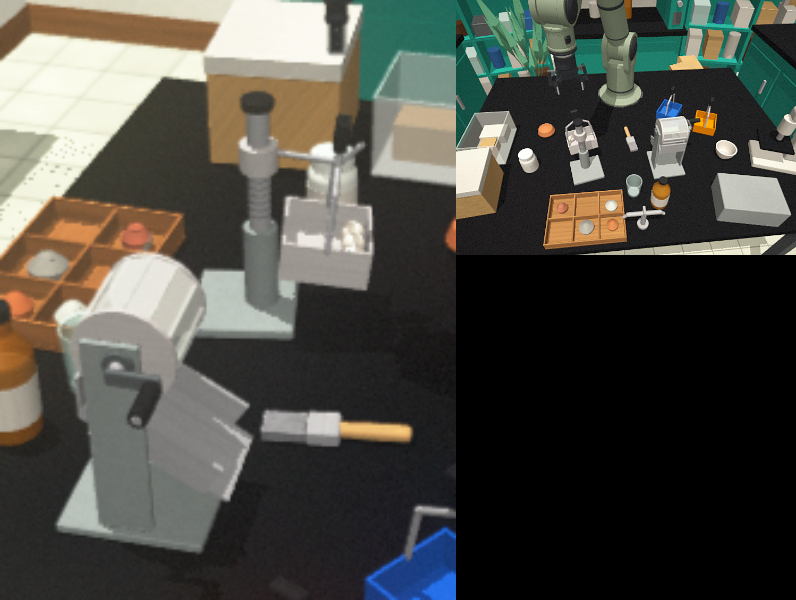

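The pan hangs still on the hook (at (320,155)) with the balls inside at (355,238). The crank sleeve sits level at hub height on the chute side, so the port faces down, and the bystanders look unmoved. Handing in.

```bash
python3 -c "
from workcell import order
print(order.job_done())"
```

```text
the job is handed in; nothing more can be done
None
```

The job is handed in at about 23.5 s: the drum's port faces down, all three balls are in the pan, the hook was tugged to about 26 mm (about 14 mm beyond the pan's own weight) for over half a second, and the pan hangs still on it, tilted a little by the balls, with the other things on the bench looking unmoved.

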